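# Hold a profile template in the brush cleaner

### The arm

A 7-joint arm with a two-finger parallel gripper is mounted at the origin on the work surface. World frame = base frame: x ahead of the robot, y to its left, z up, the work surface at z = 0. Lengths are in m, angles in rad, forces in N, time in s.
With the tool pointing down it reaches from about 0.4 to 0.85 m from the base axis. Payload 10.4 kg.
Tool frame: the origin (TCP) lies on the centre line of the jaws, within the pads' length; the fingertips stand 11 mm ahead of it and the grasp point (between the pads) lies 8 mm behind it (tip_reach is the distance from the TCP to the fingertips, in m); z points along the fingers, y is the line along which they close (so a half turn about z gives the same grasp; the last joint's range is limited). The gripper opens to 85 mm and grips with 20 to 120 N. Pads are 22 mm wide; open, the fingers measure 114 mm over their backs; the gripper's body (76 mm by 85 mm) begins 54 mm behind the grasp point. The pads swing forward as they close: fully open they stand 13 mm farther back than shut.
Start: joints at [1.194, 0.332, -0.065, 1.46, 0.022, 1.35, -0.088], TCP at [0.217, -0.586, 0.242] pointing down, gripper open.
Joint ranges: [-2.6, 2.6], [-0.5, 2.12], [-1.47, 1.34], [0.16, 2.42], [-1.27, 4.41], [0.06, 2.06], [-2.6, 2.6]. Speed limits (rad/s): [2.22, 2.22, 2.79, 2.79, 3.14, 3.14, 3.14].

### API

Orientations are given as a unit quaternion [x, y, z, w].
In Python, from workcell import get_obs, camera, hand_in, tip_reach gives the robot as it stands. The module is installed in compiled form; this text tells all that it offers.
- The arm moves only by the tool move_arm, never from a script. Its argument "plan" is a list of rows, each an object with "delta_pos": the shift along the tool's x, y, z in normalised numbers (1 is 0.75 m), a list of three; "turn": the turn, a rotation vector about the tool's x, y, z in normalised numbers (1 is 120 degrees), a list of three; "fingers": the closure, from 0 (fully open) to 1 (shut). A call has 1 to 12 rows; each row is the pose to reach, as a shift and turn from the pose commanded when the call began, along the tool's axes at that moment; what a row does not reach only later rows make up. A row lasts 1/8 s, in which the tool goes at most 62.5 mm and 10.7 degrees, less where a joint would pass 70% of its speed; a pose out of reach is approached as far as the arm can. No shift or turn number may pass 1 either way. A call with a gripper value outside its range is refused whole. The fingers move at their own pace and stop on an object; "force" is the grip in N (left out, the last holds). Time passes only in rows, so rows that repeat a pose let the fingers close. It gives the time, the measured TCP pose, the force, the opening and the grip force at its end, in the units of the state.
- get_obs(): the state, without advancing time (a new reading comes with each control period).
- camera(name): name is "scene" or "top"; returns a dict with "color" (480x640x3 uint8, red, green, blue), "range_z" (480x640 float32, m along the optical axis (not along the pixel's ray), 0 where there is no reading), "fx", "fy", "cx", "cy" (pixels), "R" (3x3) and "t" (3): a world point X has camera coordinates R X + t. Camera axes: x right, y down, z forward; pixel columns grow to the right and rows downward; lengths in m; the calibration is good to about 2 mm. A picture is of the moment at which its call begins.
- hand_in(): hands the job in; it is judged then, once.
The state is a dict: "clock": time; "joint_pos": joint angles; "joint_velocities": joint speeds; "tau": joint torques, N m; "position": TCP position; "ee_rot": TCP orientation; "ft_force": force on the tool from outside, world axes, zero at the start; "torque": the same for the moment, N m; "grip_width": opening from 0.0 (shut) to 1.0 (fully open); "grasp_force": force on a finger pad.
Only numpy, scipy, OpenCV 4.12 (cv2) and the standard library are available. Lean on these libraries where they do the work, as an engineer would, in place of code of your own. Each camera call takes 0.05 s, during which the arm holds its last target. There are 200 camera calls.

### The job

Slide the yellow dust shutter of the green brush cleaner fully open. Then take the profile template with the blue grip out of the wooden stand, lower its blade upright through the slot in the cleaner's lid until the red band on the blade is level with the lid, and finish while still holding it there, so that the brushes can clean its edge. Leave everything else where it is.

Things in the scene. Friction and masses are not known exactly. Their poses are not given: they have to be found in the camera images.
- cleaner: fixed green box with clear windows, 200 (x) x 240 (y) x 120 mm high, aluminium lid 6 mm thick; origin: centre of its underside, z up; may be turned about z and stand on either side. Hollow inside down to 6 mm above the table (the grey brush rollers do not resist). On the lid: two rails 8 mm high along y at x -45 and 45 mm, and a switch block 23 mm high at y 80 to 116 mm
- slot (a point): centre of the slot's mouth in the plane of the lid's top, at cleaner x 0, y -70, z 120 mm; axes of the cleaner. The slot is 12 mm (x) by 52 mm (y), 2 mm more than the template's blade both ways
- shutter (a joint): opening of the yellow shutter (m): 0 closed over the slot, 0.08 fully open at its stop; slides along the cleaner's +y, about 1.5 N friction, stays where left; the slot is clear from 0.06 on. Plate 82 mm (x) x 66 mm (y), its top 5 mm above the lid, an upright black tab at its centre
- shutter_tab (a point): top centre of the shutter's black tab, 33 mm above the lid's top; the tab is 12 mm thick along the slide (cleaner's y), 32 mm wide (x) and stands 28 mm above the shutter plate
- template_blue: template with a BLUE grip, 0.11 to 0.22 kg: upright blade 10 mm thick (x), 50 mm wide (y), its lowest 8 mm only 7 x 46 mm; grip block 22 mm thick (x), 60 mm wide (y), from 100 to 145 mm above the blade's lower edge. Origin: centre of the lower edge; z up to the grip. A red band 8 mm high runs round the blade, its middle 60 mm above the lower edge. Same either way round
- template_blue_band (a point): centre of the blade at the middle of the red band (60 mm above the lower edge), axes as template_blue
- template_blue_grip (a point): centre of the blue grip, 122.5 mm above the blade's lower edge, axes as template_blue
- rack: wooden stand, fixed, 90 (x) x 250 (y) x 40 mm high, origin: centre of its underside; three slots 13 (x) x 53 (y) mm, 30 mm deep, at y -80, 0 and 80 mm; each holds a template upright, its edge on the slot's floor 10 mm above the table. Which template is where changes
- template_wood: identical to the blue one except for its pale wooden grip; stands in another place of the same wooden stand; leave it there. Same frame as template_blue
- template_black: identical to the blue one except for its black grip; stands in another place of the same wooden stand; leave it there. Same frame as template_blue
- hammer: hammer with wooden handle, 260 mm long, lying beyond the work area; bystander; origin: centre of its underside
- brush: flat brush, 200 mm long, lying near the robot, at the right; bystander; origin: centre of its underside
- spatula: spatula, 280 mm long, lying near the robot, at the left; bystander; origin: centre of its underside
- rosette: white plaster rosette, 100 mm across, 34 mm high; bystander; origin: centre of its underside
- bowl: black mixing bowl, 130 mm across, 60 mm high, at the left; bystander; origin: centre of its underside
- bottle: green glass bottle, 60 mm across, 160 mm high, at the right; bystander; origin: centre of its underside
Things that resemble listed ones, but are neither listed nor needed, are in the scene too. Leave any orange look-alike of the template_blue alone.

How it is judged:
On the way, in this order (a step that is already met when the one before it is completed fails the run):
1. the shutter is fully open (0.072 m or more) (value of joint shutter above 0.072 m), for 0.2 s.
2. the fingers have lifted the blue template out of the stand (its lower edge over 50 mm above the table) (height (world z) of template_blue above 0.05 m and contact force between the fingers and template_blue above 1 N), for 0.2 s.
At the end, for the whole second after the job is handed in: The shutter is fully open (over 70 mm); the blue template is upright (within 0.1 rad) and still in the slot, its red band's middle within 10 mm of the height of the lid's top and within 6 mm of the slot's centre, and the fingers hold it (value of joint shutter above 0.07 m and z of template_blue_band in the frame of slot between -0.01 and 0.01 m and horizontal distance between template_blue_band and slot below 0.006 m and angle between template_blue's own z axis and vertical below 0.1 rad and angle between the x axis of template_blue and the x axis of slot, either way round below 0.1 rad and contact force between the fingers and template_blue above 1 N and linear speed of template_blue below 0.02 m/s); the arm keeps its last pose, push and grip.
It fails at once if another template is moved by more than 30 mm (distance of any of template_wood, template_black from where it was at the start of the episode above 0.03 m).
It fails at once if a bystander (hammer, brush, spatula, rosette, bowl, bottle) is moved by more than 30 mm (distance of any of hammer, brush, spatula, rosette, bowl, bottle from where it was at the start of the episode above 0.03 m).
It also fails if it takes over 58 s, if anything falls off the work surface, if the arm or the gripper's body presses on something with over 40 N, if the wrist force passes 120 N, or if a joint passes its speed limit or range.

## Working session

There is one attempt and no reset: what is moved stays moved. The work goes in short steps, Python scripts to look and compute and a tool call to move; the robot and the scene stay as the last step left them, time stands still between calls to the robot, and variables do not carry over. Pictures are saved under pics/ and viewed, at most 10 in all, crops included, and the job is handed in when it is done.

Besides the shell and the picture viewer there is one more tool, called in YAML: its name, and indented under it one key for each argument. move_arm: Moves the arm, as the interface text tells. Its arguments: {"type":"object","properties":{"plan":{"type":"array","items":{"type":"object","properties":{"delta_pos":{"type":"array","items":{"type":"number"}},"turn":{"type":"array","items":{"type":"number"}},"fingers":{"type":"number"}}}},"force":{"type":"number"}},"required":["plan"]}

```bash
mkdir -p pics
cat > h.py <<'E'
import numpy as np, cv2
from workcell import *
def snap(n,f):
    c=camera(n); cv2.imwrite(f'pics/{f}.png',c['color'][:,:,::-1]); np.savez(f'pics/{f}.npz',**c); return c
def pt(c,u,v):
    z=float(np.median(c['range_z'][v-1:v+2,u-1:u+2])); p=np.array([(u-c['cx'])/c['fx']*z,(v-c['cy'])/c['fy']*z,z])
    return c['R'].T@(p-c['t'])
def atz(c,u,v,h):
    d=c['R'].T@np.array([(u-c['cx'])/c['fx'],(v-c['cy'])/c['fy'],1]); o=-c['R'].T@c['t']
    return o+d*(h-o[2])/d[2]
E
python3 - <<'E'
from h import *
for n in('scene','top'):
    c=snap(n,n+'0'); print(-c['R'].T@c['t'],c['fx'])
o=get_obs(); print(o, tip_reach)
E
```

```text
[ 1.3816781  -1.03650029  1.2209925 ] 577.7513225399662
[0.30680341 0.01476539 1.48235378] 513.0003663232786
{'clock': 0.1, 'joint_pos': array([ 1.19439997,  0.33280714, -0.06470659,  1.4608075 ,  0.02162115,
        1.34991362, -0.08852383]), 'joint_velocities': array([ 0.00029575, -0.00081949,  0.0024067 , -0.00067944, -0.00133744,
        0.00041389,  0.00190705]), 'tau': array([ 6.32415304e-04, -6.26744199e+01,  4.86483634e-02, -3.92428637e+01,
        1.63623306e-02,  6.96246017e-03,  3.96503310e-05]), 'position': array([ 0.21642878, -0.58600602,  0.24162027]), 'ee_rot': array([ 9.84393629e-01,  1.75979544e-01, -1.44922214e-04, -6.02517414e-04]), 'ft_force': array([-0.38011379,  0.25444324, -0.20759061]), 'torque': array([ 0.00789423, -0.01625973, -0.00496516]), 'grasp_force': 0.0, 'grip_width': 1.0035446758528204} 0.011
```

View pics/top0.png

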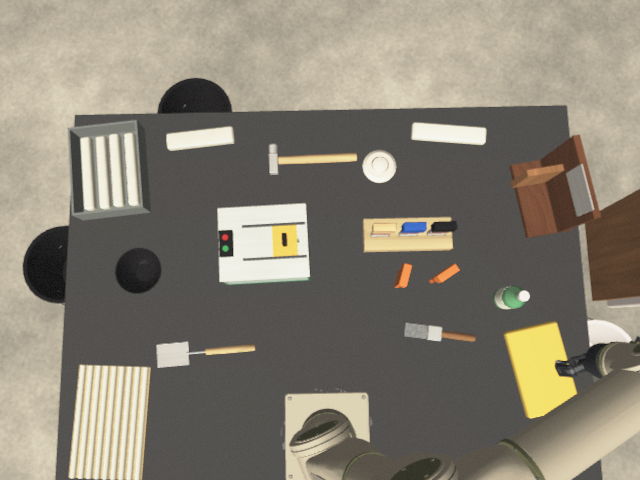

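View pics/scene0.png

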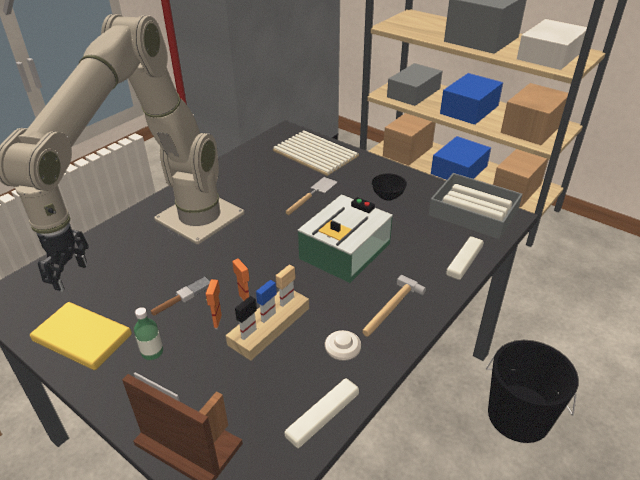

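The top view shows the cleaner at about (263,243), with its switch block to the left (world +y) and the shutter tab at (285,240). The rack is at (408,235), with the blue grip in the middle at (414,228). Orange look-alikes stand at (404,275) and (445,273).

```bash
cat > m.py <<'E'
from h import *
def cloud(c):
    v,u=np.mgrid[:480,:640]; z=c['range_z']; p=np.stack([(u-c['cx'])/c['fx']*z,(v-c['cy'])/c['fy']*z,z],-1)
    return (p-c['t'])@c['R']
def rect(P,m):
    q=P[m][:,:2]; (x,y),s,a=cv2.minAreaRect((q*1000).astype(np.float32)); return np.round([x,y,*s,a],1),m.sum()
def report(f):
    for n in('top','scene'):
        c=dict(np.load(f'pics/{n}{f}.npz')); P=cloud(c); C=c['color'].astype(int); r,g,b=C[...,0],C[...,1],C[...,2]; X,Y,Z=P[...,0],P[...,1],P[...,2]
        box=(X>.3)&(X<.85)&(Y>-.5)&(Y<.45)
        def cl(m):return cv2.morphologyEx(m.astype(np.uint8),cv2.MORPH_OPEN,np.ones((3,3)))>0
        def zs(m): return np.round(np.percentile(Z[m],[5,50,95]),4) if m.any() else None
        bl=box&(b>1.6*r)&(b>90); print(n,'blue all',zs(bl))
        top=bl&(Z>np.percentile(Z[bl],95)-.006); print(' blue top',rect(P,top),zs(top),P[top].mean(0))
        lid=cl(box&(Y>-.05)&(abs(Z-.12)<.006)); print(' lid',rect(P,lid),zs(lid))
        ye=box&(Y>-.05)&(r>150)&(g>110)&(b<90)&(abs(Z-.125)<.01); print(' shutter',rect(P,ye),zs(ye))
        tab=box&(X>.45)&(Y>-.05)&(Y<.2)&(Z>.146)&(Z<.16); 
        if tab.any(): print(' tab',rect(P,tab),zs(tab),P[tab].mean(0))
        rk=cl(box&(Y<-.05)&(abs(Z-.04)<.006)&(r>b+40)); print(' rack',rect(P,rk),zs(rk))
E
python3 - <<'E'
from m import *
report('0')
a=cv2.imread('pics/top0.png'); 
A=cv2.resize(a[200:290,210:315],None,fx=5,fy=5,interpolation=2); B=cv2.resize(a[205:295,355:470],None,fx=3.4,fy=5,interpolation=2)
cv2.imwrite('pics/crop0.png',cv2.resize(a[205:290,210:310],(700,595),interpolation=2)); 
b=cv2.imread('pics/scene0.png');cv2.imwrite('pics/crop1.png',cv2.resize(b[250:360,195:325],(708,600),interpolation=2))
E
```

```text
top blue all [0.1259 0.1541 0.1591]
 blue top (array([ 553.7, -241. ,   55.8,   21.5,   89.7]), np.int64(136)) [0.1534 0.1561 0.1597] [ 0.55340126 -0.24202444  0.15631185]
 lid (array([525. , 161.1, 200.5, 240.6,   2.2]), np.int64(4652)) [0.1162 0.1206 0.1247]
 shutter (array([5.297e+02, 1.046e+02, 3.730e+01, 1.680e+01, 1.000e-01]), np.int64(17)) [0.1183 0.1284 0.1326]
 tab (array([526.7, 102.8,  10.9,  31.6,  89.5]), np.int64(60)) [0.1489 0.1526 0.1573] [0.52655407 0.10247756 0.15271638]
 rack (array([ 5.540e+02, -2.431e+02,  9.080e+01,  2.505e+02,  2.000e-01]), np.int64(1458)) [0.0358 0.0403 0.0449]
scene blue all [0.1148 0.1431 0.1566]
 blue top (array([ 559.2, -243. ,   23.4,   60.9,    3.2]), np.int64(127)) [0.1512 0.1545 0.1577] [ 0.55907637 -0.24334471  0.15447493]
 lid (array([527.7, 161.8, 207.5, 247.8,   2. ]), np.int64(2168)) [0.1154 0.1199 0.1244]
 shutter (array([530.7, 102. ,  71.4,  87.5,  89.9]), np.int64(100)) [0.1199 0.1249 0.1287]
 tab (array([531.8, 103.2,  14.8,  36.4,  88.8]), np.int64(37)) [0.1473 0.1526 0.1563] [0.53156625 0.10217052 0.15204458]
 rack (array([ 558.6, -241.6,  253.6,   93.1,   89.2]), np.int64(1187)) [0.0354 0.0396 0.0438]
```

View pics/crop0.png

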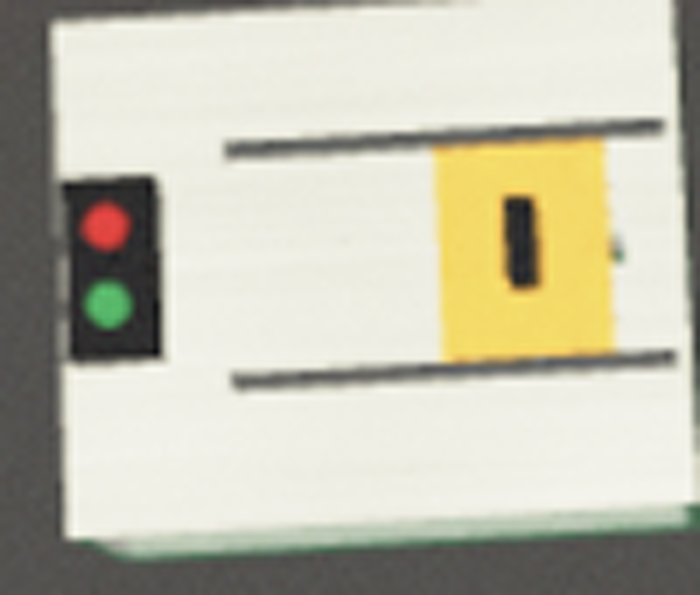

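View pics/crop1.png

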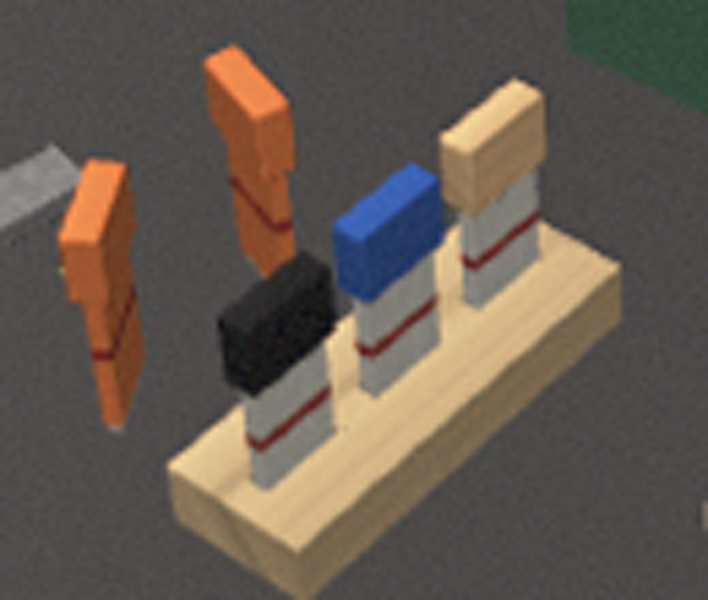

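The crops confirm that cleaner +y is close to world +y (yaw about 2.2°) and that the shutter is about 1 cm open. A sliver of the slot shows at crop (615,248). The blue template stands upright in the middle of the rack, between black and wood.

```bash
cat >> h.py <<'E'
from scipy.spatial.transform import Rotation as Ro
def go(pos,ang,o=None):
    """tool delta for world pos, tool pointing down with tool x at angle ang(deg)"""
    o=o or get_obs(); R=Ro.from_quat(o['ee_rot']); a=np.radians(ang)
    T=Ro.from_matrix(np.array([[np.cos(a),np.sin(a),0],[np.sin(a),-np.cos(a),0],[0,0,-1]]).T)
    print('d',np.round(R.inv().apply(np.array(pos)-o['position']),4),'turn',np.round((R.inv()*T).as_rotvec(),4),'pos',np.round(o['position'],4),'t',o['clock'],'f',np.round(o['ft_force'],1),o['grip_width'],o['grasp_force'])
E
python3 -c "
from h import *
go([.53,.068,.27],92.2)"
```

```text
d [ 0.5207 -0.5049 -0.0278] turn [-1.1000e-03 -7.0000e-04 -1.2554e+00] pos [ 0.2164 -0.586   0.2416] t 0.1 f [-0.4  0.3 -0.2] 1.0035446758528204 0.0
```

The rows are not in the units I measure in: shifts go in shares of 0.75 m and turns go in shares of 120 degrees. I convert before sending: 0.521 m / 0.75 = 0.6947, -0.505 m / 0.75 = -0.6733, -1.255 rad / 2.0944 = -0.5992.

move_arm:
  plan:
    - {"delta_pos": [0.04, -0.04, -0.0373], "turn": [0, 0, -0.0716], "fingers": 1}
    - {"delta_pos": [0.6947, -0.6733, -0.0373], "turn": [-0.0005, -0.0005, -0.5992], "fingers": 1}
    - {"delta_pos": [0.6947, -0.6733, -0.0373], "turn": [-0.0005, -0.0005, -0.5992], "fingers": 1}
    - {"delta_pos": [0.6947, -0.6733, -0.0373], "turn": [-0.0005, -0.0005, -0.5992], "fingers": 1}
    - {"delta_pos": [0.6947, -0.6733, -0.0373], "turn": [-0.0005, -0.0005, -0.5992], "fingers": 1}
    - {"delta_pos": [0.6947, -0.6733, -0.0373], "turn": [-0.0005, -0.0005, -0.5992], "fingers": 1}
    - {"delta_pos": [0.6947, -0.6733, -0.0373], "turn": [-0.0005, -0.0005, -0.5992], "fingers": 1}
    - {"delta_pos": [0.6947, -0.6733, -0.0373], "turn": [-0.0005, -0.0005, -0.5992], "fingers": 1}
    - {"delta_pos": [0.6947, -0.6733, -0.0373], "turn": [-0.0005, -0.0005, -0.5992], "fingers": 1}
    - {"delta_pos": [0.6947, -0.6733, -0.0373], "turn": [-0.0005, -0.0005, -0.5992], "fingers": 1}
    - {"delta_pos": [0.6947, -0.6733, -0.0373], "turn": [-0.0005, -0.0005, -0.5992], "fingers": 1}
    - {"delta_pos": [0.6947, -0.6733, -0.0373], "turn": [-0.0005, -0.0005, -0.5992], "fingers": 1}

```text
clock: 1.6
position: [0.5308, 0.0698, 0.2703]
ee_rot: [0.694, 0.72, -0.0, 0.001]
ft_force: [0.8, -1.9, 0.6]
grip_width: -0.004
grasp_force: 0.0
```

```bash
python3 -c "
from h import *
go([.53,.068,.145],92.2);go([.53,.068,.27],92.2)"
```

```text
d [-0.0016 -0.001   0.1253] turn [ 0.0005  0.0015 -0.0007] pos [0.5308 0.0698 0.2703] t 1.6 f [ 0.8 -1.9  0.6] -0.003639246743522876 0.0
d [-0.0017 -0.0009  0.0003] turn [ 0.0005  0.0015 -0.0007] pos [0.5308 0.0698 0.2703] t 1.6 f [ 0.8 -1.9  0.6] -0.003639246743522876 0.0
```

To row units: 0.125 m / 0.75 = 0.1667, 0.12 m / 0.75 = 0.16.

move_arm:
  plan:
    - {"delta_pos": [0, 0, 0.0667], "turn": [0, 0, 0], "fingers": 1}
    - {"delta_pos": [0, 0, 0.12], "turn": [0, 0, 0], "fingers": 1}
    - {"delta_pos": [0, 0, 0.16], "turn": [0, 0, 0], "fingers": 1}
    - {"delta_pos": [0, 0, 0.1667], "turn": [0, 0, 0], "fingers": 1}
    - {"delta_pos": [0, 0, 0.1667], "turn": [0, 0, 0], "fingers": 1}
    - {"delta_pos": [0.0187, 0, 0.1667], "turn": [0, 0, 0], "fingers": 1}
    - {"delta_pos": [0.0373, 0, 0.1667], "turn": [0, 0, 0], "fingers": 1}
    - {"delta_pos": [0.056, 0, 0.1667], "turn": [0, 0, 0], "fingers": 1}
    - {"delta_pos": [0.0747, 0, 0.1667], "turn": [0, 0, 0], "fingers": 1}
    - {"delta_pos": [0.0933, 0, 0.1667], "turn": [0, 0, 0], "fingers": 1}
    - {"delta_pos": [0.104, 0, 0.1667], "turn": [0, 0, 0], "fingers": 1}
    - {"delta_pos": [0.108, 0, 0.1667], "turn": [0, 0, 0], "fingers": 1}

```text
clock: 3.1
position: [0.5271, 0.1493, 0.1451]
ee_rot: [0.693, 0.721, -0.001, 0.0]
ft_force: [-0.3, -1.2, 0.8]
grip_width: 0.002
grasp_force: 0.8
```

To row units: 0.004 m / 0.75 = 0.0053, 0.002 m / 0.75 = 0.0027.

move_arm:
  plan:
    - {"delta_pos": [0.0027, 0, 0], "turn": [0, 0, 0], "fingers": 1}
    - {"delta_pos": [0.0053, 0, 0], "turn": [0, 0, 0], "fingers": 1}
    - {"delta_pos": [0.0053, 0, 0], "turn": [0, 0, 0], "fingers": 1}

```text
clock: 3.48
position: [0.527, 0.1527, 0.1451]
ee_rot: [0.694, 0.72, -0.0, 0.0]
ft_force: [-0.7, -1.2, -0.3]
grip_width: 0.001
grasp_force: 0.3
```

To row units: 0.004 m / 0.75 = 0.0053, 0.002 m / 0.75 = 0.0027.

move_arm:
  plan:
    - {"delta_pos": [0.0027, 0, 0], "turn": [0, 0, 0], "fingers": 1}
    - {"delta_pos": [0.0053, 0, 0], "turn": [0, 0, 0], "fingers": 1}
    - {"delta_pos": [0.0053, 0, 0], "turn": [0, 0, 0], "fingers": 1}

```text
clock: 3.85
position: [0.527, 0.1562, 0.1451]
ee_rot: [0.694, 0.72, -0.001, 0.001]
ft_force: [-1.6, -3.8, 0.7]
grip_width: -0.001
grasp_force: 2.1
```

To row units: 0.002 m / 0.75 = 0.0027, 0.001 m / 0.75 = 0.0013.

move_arm:
  plan:
    - {"delta_pos": [0.0013, 0, 0], "turn": [0, 0, 0], "fingers": 1}
    - {"delta_pos": [0.0027, 0, 0], "turn": [0, 0, 0], "fingers": 1}
    - {"delta_pos": [0.0027, 0, 0], "turn": [0, 0, 0], "fingers": 1}

```text
clock: 4.22
position: [0.527, 0.1563, 0.145]
ee_rot: [0.694, 0.72, -0.002, 0.001]
ft_force: [-3.6, -10.4, 3.7]
grip_width: -0.002
grasp_force: 5.4
```

To row units: -0.4 m / 0.75 = -0.5333, -0.34 m / 0.75 = -0.4533, 0.038 rad / 2.0944 = 0.0181.

move_arm:
  plan:
    - {"delta_pos": [-0.02, 0, 0], "turn": [0, 0, 0], "fingers": 1}
    - {"delta_pos": [-0.0267, 0, -0.0667], "turn": [0, 0, 0], "fingers": 1}
    - {"delta_pos": [-0.0533, 0, -0.1333], "turn": [0, 0, 0], "fingers": 1}
    - {"delta_pos": [-0.1333, 0, -0.1667], "turn": [0, 0, 0.0181], "fingers": 0.5}
    - {"delta_pos": [-0.2133, 0.0187, -0.1667], "turn": [0, 0, 0.0181], "fingers": 0}
    - {"delta_pos": [-0.2933, 0.0187, -0.1667], "turn": [0, 0, 0.0181], "fingers": 0}
    - {"delta_pos": [-0.3733, 0.0187, -0.1667], "turn": [0, 0, 0.0181], "fingers": 0}
    - {"delta_pos": [-0.4533, 0.0187, -0.1667], "turn": [0, 0, 0.0181], "fingers": 0}
    - {"delta_pos": [-0.5333, 0.0187, -0.1667], "turn": [0, 0, 0.0181], "fingers": 0}
    - {"delta_pos": [-0.5333, 0.0187, -0.1667], "turn": [0, 0, 0.0181], "fingers": 0}

```text
clock: 5.48
position: [0.5548, -0.2465, 0.2698]
ee_rot: [0.71, 0.704, -0.001, 0.001]
ft_force: [0.4, -0.4, -0.3]
grip_width: 1.0
grasp_force: 0.0
```

Run:
```python
from h import *
go([.556,-.242,.138],90)
c=snap('top','top1'); d=snap('scene','scene1')
from m import report; report('1')
a=cv2.imread('pics/top1.png'); b=cv2.imread('pics/scene1.png')
A=cv2.resize(a[200:285,230:320],(450,425),interpolation=2);B=cv2.resize(b[195:275,295:395],(350,280),interpolation=2)
im=np.zeros((425,800,3),np.uint8); im[:,:450]=A; im[:280,450:]=B; cv2.imwrite('pics/crop2.png',im)
```

```text
d [0.0047 0.0012 0.1318] turn [-0.0002  0.0018 -0.0081] pos [ 0.5548 -0.2465  0.2698] t 5.475 f [ 0.4 -0.4 -0.3] 1.0000176100214013 0.0
top blue all [0.1251 0.1541 0.16  ]
 blue top (array([ 548.1, -244.6,   48.2,   52.6,   26.4]), np.int64(118)) [0.1544 0.1572 0.1609] [ 0.55256324 -0.24157297  0.16012536]
 lid (array([525.1, 161.2, 201.4, 240.4,   2.1]), np.int64(4645)) [0.1162 0.1205 0.1247]
 shutter (array([537.8, 173.2,  57.8,  43.3,   2.2]), np.int64(19)) [0.1231 0.1262 0.1339]
 tab (array([523.9, 171. ,  31.3,  11.1,   1.3]), np.int64(59)) [0.1481 0.1541 0.1578] [0.52389168 0.17085392 0.15377237]
 rack (array([ 5.541e+02, -2.061e+02,  9.120e+01,  1.765e+02,  2.000e-01]), np.int64(1095)) [0.0356 0.0405 0.0447]
scene blue all [0.1147 0.1438 0.1575]
 blue top (array([ 558. , -243.2,   60.4,   23.8,   90. ]), np.int64(119)) [0.152 0.155 0.159] [ 0.55923071 -0.24330817  0.15515223]
 lid (array([528. , 163.4, 206.3, 247.9,   2. ]), np.int64(2184)) [0.1156 0.12   0.1245]
 shutter (array([528.4, 170.6,  88.5,  65.6,   1.5]), np.int64(156)) [0.1206 0.1243 0.1294]
 tab (array([530.6, 171.6,  19. ,  32.7,  84.3]), np.int64(34)) [0.1478 0.1516 0.1558] [0.52778257 0.1712985  0.15147937]
 rack (array([ 526.7, -241.1,  252.6,  161.5,   88.3]), np.int64(1219)) [0.0355 0.0395 0.0438]
```

View pics/crop2.png

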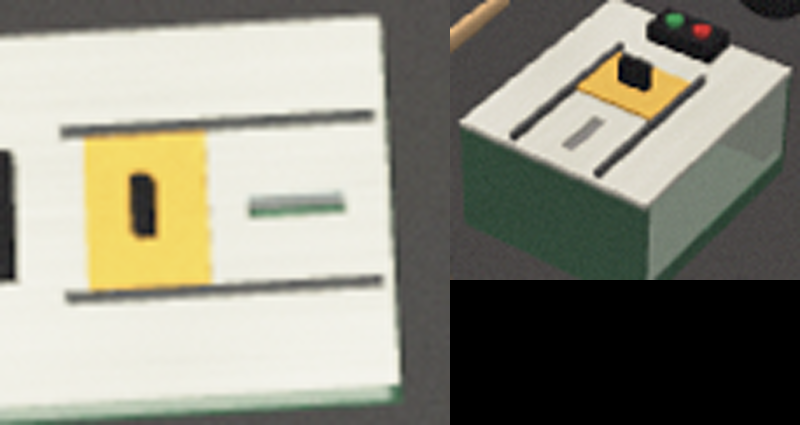

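The shutter is fully open and the slot is clear, seen at top px (289.4,240.8) and scene px (333,233). Next I grasp the blue template.

To row units: 0.142 m / 0.75 = 0.1893, 0.135 m / 0.75 = 0.18, -0.008 rad / 2.0944 = -0.0038.

move_arm:
  force: 60
  plan:
    - {"delta_pos": [0.0053, 0.0013, 0.04], "turn": [0, 0.001, -0.0038], "fingers": 0}
    - {"delta_pos": [0.0053, 0.0013, 0.0933], "turn": [0, 0.001, -0.0038], "fingers": 0}
    - {"delta_pos": [0.0053, 0.0013, 0.1467], "turn": [0, 0.001, -0.0038], "fingers": 0}
    - {"delta_pos": [0.0053, 0.0013, 0.18], "turn": [0, 0.001, -0.0038], "fingers": 0}
    - {"delta_pos": [0.0053, 0.0013, 0.1893], "turn": [0, 0.001, -0.0038], "fingers": 0}
    - {"delta_pos": [0.0053, 0.0013, 0.1893], "turn": [0, 0.001, -0.0038], "fingers": 0.3}
    - {"delta_pos": [0.0053, 0.0013, 0.1893], "turn": [0, 0.001, -0.0038], "fingers": 0.5}
    - {"delta_pos": [0.0053, 0.0013, 0.1893], "turn": [0, 0.001, -0.0038], "fingers": 0.6}
    - {"delta_pos": [0.0053, 0.0013, 0.1893], "turn": [0, 0.001, -0.0038], "fingers": 0.7}
    - {"delta_pos": [0.0053, 0.0013, 0.1893], "turn": [0, 0.001, -0.0038], "fingers": 0.8}
    - {"delta_pos": [0.0053, 0.0013, 0.1893], "turn": [0, 0.001, -0.0038], "fingers": 1}
    - {"delta_pos": [0.0053, 0.0013, 0.1893], "turn": [0, 0.001, -0.0038], "fingers": 1}

```text
clock: 7.08
position: [0.5573, -0.2367, 0.1293]
ee_rot: [0.704, 0.71, 0.0, 0.0]
ft_force: [-1.0, 0.5, 5.0]
grip_width: 0.247
grasp_force: 59.5
```

To row units: -0.15 m / 0.75 = -0.2, -0.01 m / 0.75 = -0.0133.

move_arm:
  plan:
    - {"delta_pos": [0, 0, -0.0133], "turn": [0, 0, 0], "fingers": 1}
    - {"delta_pos": [0, 0, -0.0333], "turn": [0, 0, 0], "fingers": 1}
    - {"delta_pos": [0, 0, -0.06], "turn": [0, 0, 0], "fingers": 1}
    - {"delta_pos": [0, 0, -0.0933], "turn": [0, 0, 0], "fingers": 1}
    - {"delta_pos": [0, 0, -0.1333], "turn": [0, 0, 0], "fingers": 1}
    - {"delta_pos": [0, 0, -0.1733], "turn": [0, 0, 0], "fingers": 1}
    - {"delta_pos": [0, 0, -0.2], "turn": [0, 0, 0], "fingers": 1}
    - {"delta_pos": [0, 0, -0.2], "turn": [0, 0, 0], "fingers": 1}

```text
clock: 8.07
position: [0.5579, -0.2366, 0.2813]
ee_rot: [0.704, 0.71, 0.001, 0.002]
ft_force: [-0.3, 0.6, -1.9]
grip_width: 0.252
grasp_force: 58.8
```

Run:
```python
from h import *
a=dict(np.load('pics/top1.npz'));b=dict(np.load('pics/scene1.npz'))
print(atz(a,289.4,240.8,.12),atz(b,333,233,.12))
P=[]
go([.530,.0945,.279],92.2)
```

```text
[0.52662208 0.09042772 0.12      ] [0.53238885 0.09156562 0.12      ]
d [ 0.3313 -0.0252  0.0019] turn [ 0.0039  0.001  -0.0303] pos [ 0.5579 -0.2366  0.2813] t 8.075 f [-0.3  0.6 -1.9] 0.25246751558397507 58.81905198097229
```

To row units: 0.334 m / 0.75 = 0.4453, -0.03 m / 0.75 = -0.04, -0.03 rad / 2.0944 = -0.0143.

move_arm:
  plan:
    - {"delta_pos": [0, 0, -0.04], "turn": [0, 0, 0], "fingers": 1}
    - {"delta_pos": [0.04, 0, -0.0533], "turn": [0.0019, 0.0005, -0.0143], "fingers": 1}
    - {"delta_pos": [0.1067, -0.0067, -0.0533], "turn": [0.0019, 0.0005, -0.0143], "fingers": 1}
    - {"delta_pos": [0.1733, -0.0133, -0.0533], "turn": [0.0019, 0.0005, -0.0143], "fingers": 1}
    - {"delta_pos": [0.24, -0.02, -0.0533], "turn": [0.0019, 0.0005, -0.0143], "fingers": 1}
    - {"delta_pos": [0.3067, -0.0267, -0.0533], "turn": [0.0019, 0.0005, -0.0143], "fingers": 1}
    - {"delta_pos": [0.3733, -0.0333, -0.04], "turn": [0.0019, 0.0005, -0.0143], "fingers": 1}
    - {"delta_pos": [0.4267, -0.0333, 0], "turn": [0.0019, 0.0005, -0.0143], "fingers": 1}
    - {"delta_pos": [0.4453, -0.0333, 0.02], "turn": [0.0019, 0.0005, -0.0143], "fingers": 1}
    - {"delta_pos": [0.4453, -0.0333, 0.0347], "turn": [0.0019, 0.0005, -0.0143], "fingers": 1}
    - {"delta_pos": [0.4453, -0.0333, 0.0347], "turn": [0.0019, 0.0005, -0.0143], "fingers": 1}
    - {"delta_pos": [0.4453, -0.0333, 0.0347], "turn": [0.0019, 0.0005, -0.0143], "fingers": 1}

```text
clock: 9.57
position: [0.5299, 0.0959, 0.2535]
ee_rot: [0.694, 0.72, -0.001, -0.002]
ft_force: [0.2, 0.1, -1.0]
grip_width: 0.252
grasp_force: 58.9
```

Run:
```python
from h import *
go([.5303,.0969,.254],92.2)
c=snap('top','top2'); d=snap('scene','scene2')
b=cv2.imread('pics/scene2.png')
cv2.imwrite('pics/crop3.png',cv2.resize(b[160:260,285:385],(600,600),interpolation=2))
```

```text
d [ 0.001   0.0004 -0.0005] turn [-0.003  -0.0015 -0.0026] pos [0.5299 0.0959 0.2535] t 9.575 f [ 0.2  0.1 -1. ] 0.25184415550771716 58.876524567604065
```

View pics/crop3.png

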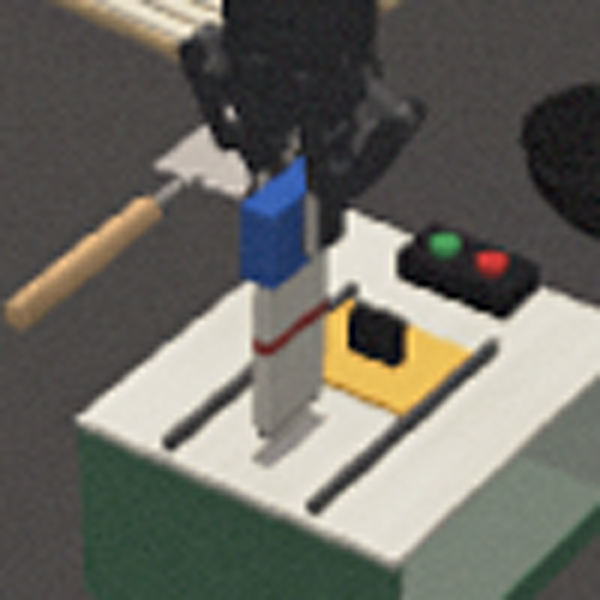

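```bash
cat > ov.py <<'E'
from h import *
def ov(f,out,bl,ang,slot,oz,crop,s,flip=False):
    c=dict(np.load(f'pics/{f}.npz')); x0,y0,x1,y1=crop
    im=cv2.resize(cv2.imread(f'pics/{f}.png')[y0:y1,x0:x1],None,fx=s,fy=s,interpolation=cv2.INTER_CUBIC); 
    a=np.radians(ang-90); R=np.array([[np.cos(a),-np.sin(a)],[np.sin(a),np.cos(a)]])
    def rec(ctr,w,h,z): 
        q=np.array([[-w,-h],[w,-h],[w,h],[-w,h]])/2@R.T+ctr; p=np.c_[q,[z]*4]@c['R'].T+c['t']
        return ((np.c_[p[:,0]/p[:,2]*c['fx']+c['cx']-x0,p[:,1]/p[:,2]*c['fy']+c['cy']-y0]+.5)*s-.5)
    for r,col in((rec(slot,.012,.052,.12),(0,0,255)),(rec(bl,.007,.046,oz),(255,0,0)),(rec(bl,.01,.05,oz+.056),(255,0,0)),(rec(bl,.022,.06,oz+.145),(0,200,0))):
        cv2.polylines(im,[np.round(r*16).astype(np.int32)],True,col,1,cv2.LINE_AA,4)
    return im
E
python3 - <<'E'
from ov import *
bl=(.5301,.0900); s=(.5305,.091); oz=.2535-.1193
A=ov('scene2','',bl,92.2,s,oz,(310,180,355,250),8); B=ov('scene1','',bl,92.2,s,oz,(310,180,355,250),8)
cv2.imwrite('pics/ov1.png',np.hstack([A,B]))
E
```

```text
(no output)
```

View pics/ov1.png

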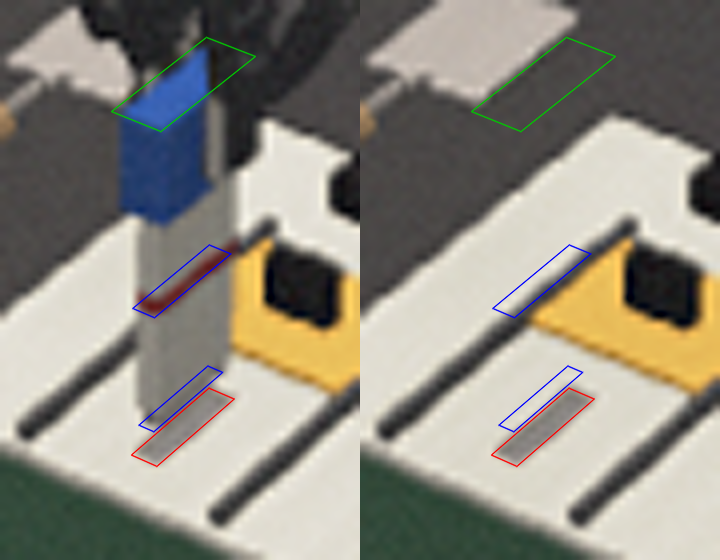

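To row units: 0.019 m / 0.75 = 0.0253, 0.017 m / 0.75 = 0.0227, -0.001 rad / 2.0944 = -0.0005.

move_arm:
  plan:
    - {"delta_pos": [0, 0, 0.0067], "turn": [-0.0014, -0.0005, -0.001], "fingers": 1}
    - {"delta_pos": [0, 0, 0.0133], "turn": [-0.0014, -0.0005, -0.001], "fingers": 1}
    - {"delta_pos": [0, 0, 0.0187], "turn": [-0.0014, -0.0005, -0.001], "fingers": 1}
    - {"delta_pos": [0, 0, 0.0227], "turn": [-0.0014, -0.0005, -0.001], "fingers": 1}
    - {"delta_pos": [0, 0, 0.0253], "turn": [-0.0014, -0.0005, -0.001], "fingers": 1}
    - {"delta_pos": [0, 0, 0.0253], "turn": [-0.0014, -0.0005, -0.001], "fingers": 1}

```text
clock: 10.42
position: [0.5293, 0.0972, 0.2338]
ee_rot: [0.693, 0.721, -0.0, -0.001]
ft_force: [-0.1, -0.3, -1.8]
grip_width: 0.249
grasp_force: 58.9
```

To row units: 0.01 m / 0.75 = 0.0133, 0.008 m / 0.75 = 0.0107.

move_arm:
  plan:
    - {"delta_pos": [0, 0, 0.0027], "turn": [0, 0, 0], "fingers": 1}
    - {"delta_pos": [0, 0, 0.0053], "turn": [0, 0, 0], "fingers": 1}
    - {"delta_pos": [0, 0, 0.008], "turn": [0, 0, 0], "fingers": 1}
    - {"delta_pos": [0, 0, 0.0107], "turn": [0, 0, 0], "fingers": 1}
    - {"delta_pos": [0, 0, 0.0133], "turn": [0, 0, 0], "fingers": 1}
    - {"delta_pos": [0, 0, 0.0133], "turn": [0, 0, 0], "fingers": 1}

```text
clock: 11.18
position: [0.5292, 0.0972, 0.2237]
ee_rot: [0.693, 0.721, -0.0, -0.001]
ft_force: [-0.4, -0.2, -1.2]
grip_width: 0.253
grasp_force: 58.9
```

To row units: 0.044 m / 0.75 = 0.0587, 0.04 m / 0.75 = 0.0533.

move_arm:
  plan:
    - {"delta_pos": [0, 0, 0.0067], "turn": [0, 0, 0], "fingers": 1}
    - {"delta_pos": [0, 0, 0.0133], "turn": [0, 0, 0], "fingers": 1}
    - {"delta_pos": [0, 0, 0.02], "turn": [0, 0, 0], "fingers": 1}
    - {"delta_pos": [0, 0, 0.0267], "turn": [0, 0, 0], "fingers": 1}
    - {"delta_pos": [0, 0, 0.0333], "turn": [0, 0, 0], "fingers": 1}
    - {"delta_pos": [0, 0, 0.04], "turn": [0, 0, 0], "fingers": 1}
    - {"delta_pos": [0, 0, 0.0467], "turn": [0, 0, 0], "fingers": 1}
    - {"delta_pos": [0, 0, 0.0533], "turn": [0, 0, 0], "fingers": 1}
    - {"delta_pos": [0, 0, 0.0587], "turn": [0, 0, 0], "fingers": 1}
    - {"delta_pos": [0, 0, 0.0587], "turn": [0, 0, 0], "fingers": 1}

```text
clock: 12.42
position: [0.5291, 0.0972, 0.1796]
ee_rot: [0.693, 0.721, -0.0, -0.001]
ft_force: [-0.4, 0.0, -1.2]
grip_width: 0.249
grasp_force: 58.9
```

Run:
```python
from ov import *
go([.5293,.0972,.1793],92.2)
c=snap('scene','scene3'); z=get_obs()['position'][2]
A=ov('scene3','',(.5301,.0912),92.2,(.5305,.091),z-.1193,(305,180,360,250),8)
B=cv2.resize(cv2.imread('pics/scene3.png')[190:250,305:355],(400,480),interpolation=2)
im=np.zeros((560,840,3),np.uint8); im[:,:440]=A; im[:480,440:]=B[:, :400]; cv2.imwrite('pics/ov2.png',im[:,:800])
```

```text
d [-0.      0.0002  0.0003] turn [-0.0011 -0.0007  0.0016] pos [0.5291 0.0972 0.1796] t 12.425 f [-0.4  0.  -1.2] 0.24881856286956353 58.87782275676727
```

View pics/ov2.png

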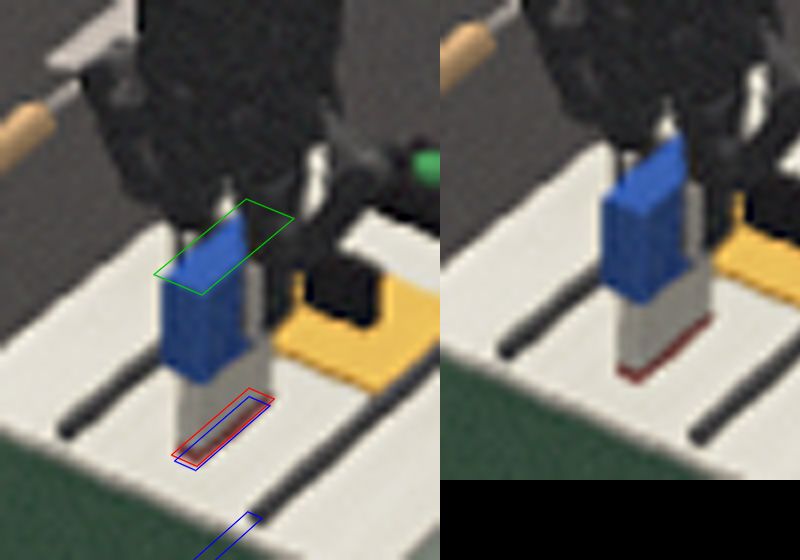

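The blade is in the slot. Its red band sits at the lid, with the half above the lid visible at crop (665,350), and the grip is held. Handing in.

```bash
python3 -c "
from workcell import *
print(hand_in())"
```

```text
the job is handed in; nothing more can be done
None
```

I slid the shutter to its stop and lowered the blue template upright into the slot, with its red band level with the lid and the gripper still holding it. I handed the job in at about 12.5 s; `hand_in()` gave no verdict.

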